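# Lean the bread board on the griddle wall and chock its foot

## Robot

A 7-joint arm with a two-finger parallel gripper is mounted at the origin on the work surface. World frame = base frame: x ahead of the robot, y to its left, z up, the work surface at z = 0. Lengths are in m, angles in rad, forces in N, time in s.
With the tool pointing down it reaches from about 0.4 to 0.85 m from the base axis. Payload 10.4 kg.
Tool frame: the origin (TCP) lies where the fingers leave the gripper's body, on its centre line; the fingertips stand 73 mm ahead of it and the grasp point (between the pads) lies 54 mm ahead of it; z points along the fingers, y is the direction in which the jaws open and shut (so a half turn about z gives the same grasp; the last joint's range is limited). The gripper opens to 85 mm and grips with 20 to 120 N. Pads are 22 mm wide; open, the fingers measure 114 mm over their backs; the gripper's body (76 mm by 85 mm) begins 54 mm behind the grasp point. The pads swing forward as they close: fully open they stand 13 mm farther back than shut.
Start: joints at [-1.186, 0.332, -0.065, 1.46, 0.022, 1.35, -0.088], TCP at [0.248, 0.574, 0.304] pointing down, gripper open.
Joint ranges: [-2.6, 2.6], [-0.5, 2.12], [-1.47, 1.34], [0.16, 2.42], [-1.27, 4.41], [0.06, 2.06], [-2.6, 2.6]. Speed limits (rad/s): [2.22, 2.22, 2.79, 2.79, 3.14, 3.14, 3.14].

## Interface

Orientations are given as a unit quaternion [x, y, z, w].
In Python, from workcell import get_obs, camera, camera_model, hand_in gives the robot as it stands.
- The arm moves only by the shell command python3 -m crank 'ROWS' [FORCE]. ROWS is text: rows parted by semicolons, each of 7 numbers parted by spaces: the shift along the tool's x, y, z in units of 40 mm (1.0 is 40 mm), then the turn, a rotation vector about the tool's x, y, z in units of 8 degrees (1.0 is 8 degrees), then the finger opening in mm, from 0 to 85.4. In form: x y z ax ay az jaw; .... A call has exactly 10 rows; each row shifts and turns the pose as measured when the row begins, along the tool's axes as they then stand; what a row does not reach is not made up. A row lasts 1/10 s, in which the tool goes at most 50 mm and 8.59 degrees, less where a joint would pass 70% of its speed; a pose out of reach is approached as far as the arm can. A call is refused whole if a number of a shift passes 1 or a number of a turn 1, either way. A call with a gripper value outside its range is refused whole. The fingers move at their own pace and stop on an object; FORCE is the grip in N (left out, the last holds). Time passes only in rows, so rows that do not move let the fingers close, or fill a call up. It gives the time, the measured TCP pose, the force and the opening at its end, in the units of the state.
- get_obs(): the state, without advancing time (a new reading comes with each control period).
- camera(name): name is "scene" or "top" or "wrist"; returns (picture, depth): 400x640x3 uint8, red, green, blue; 400x640 float32, m along the optical axis (not along the pixel's ray), 0 where there is no reading.
- camera_model(name): a dict with "fx", "fy", "cx", "cy" (pixels), "position" and "rotation" of the camera in the world; the wrist camera has in their place "hand_eye" (4x4, takes a point from camera to tool coordinates, whose origin is the TCP and whose axes are the flange's). Camera axes: x right, y up, looking along -z (the intrinsics and any distortion apply to the point x, -y, -z); pixel columns grow to the right and rows downward; lengths in m; the calibration is good to about 2 mm. A picture is of the moment at which its call begins: read the wrist's pose just before it. camera_model takes no time and is no camera call.
- hand_in(): hands the job in, once; it reports no verdict.
The state is a dict: "clock": time; "joint_pos": joint angles; "joint_velocities": joint speeds; "tau": joint torques, N m; "position": TCP position; "ee_rot": TCP orientation; "ft_force": force on the tool from outside, world axes, zero at the start; "torque": the same for the moment, N m; "grip_width": opening from 0.0 (shut) to 1.0 (fully open).
Only numpy, scipy, OpenCV 4.12 (cv2) and the standard library are available. Lean on these libraries where they do the work, as an engineer would, in place of code of your own. Each camera call takes 0.05 s, during which the arm holds its last target.

## Task

The wooden board is slumped back over the slatted rack. Tip it up and over so that it stands on its foot leaning on the low brick wall, clearly sloped and not bolt upright, and slide the rack along the bench squarely up against the foot of the board so that the foot cannot slip out. Leave the bowl, pot lid, ladle and tongs where they are.

Things in the scene. Friction and masses are not known exactly. Their poses are not given: they have to be found in the camera images.
- wall: low brick wall fixed on the bench, 280 mm long (its x), 60 mm thick (its y), 212 mm high with its concrete coping. Origin: centre of its underside; z up. The face to lean on is the flat one at y = +30 mm, which looks towards the rack and the board.
- board: plain light wooden board, 140 mm wide (x), 14 mm thick (y), 180 mm long (z), 0.26 kg, loose. Origin: centre of its foot end; z runs from foot to top end; -y looks to the wall. At the start the foot is on the bench, 45 to 75 mm from the wall's face; the board leans away from the wall, 35 degrees from vertical, on the rack's rest bar, its top end jutting out over the rack.
- board_top (a point): centre of the board's top end (board x 0, y 0, z 180 mm)
- board_foot (a point): middle of the board's foot edge on the rack side (board x 0, y +7 mm, z 0)
- rack: loose slatted wooden rack, 0.55 kg, darker than the board. Origin: centre of underside; z up; -y points to board and wall. Slotted base 150 (x) by 140 (y) by 30 mm high; its front bar, face at y = -70 mm, is the stop for the board's foot. Above, two posts carry a 150 mm long rest bar: top at z = 95 mm, front face y = -55 mm.
- rack_back (a point): middle of the outer face of the rack's back bar (rack y +70 mm, z 15 mm; the bar is 30 mm high and 150 mm long), a good place to push it; it slides on the bench against wood friction
- bowl: bystander: glazed ceramic bowl, 130 mm across, 55 mm high; origin centre of underside
- pot_lid: bystander: aluminium pot lid, 170 mm across, with a black knob, 42 mm high in all; origin centre of underside
- ladle: bystander: red plastic ladle, 250 mm long, cup 80 mm across and 30 mm high; origin under the centre of the cup, handle to its -x
- tongs: bystander: stainless tongs lying flat, 200 mm long (its x), 14 mm high; origin centre of underside
Mind the look-alikes: they are no part of the job. Of the things shaped like the board, the wooden one is meant.

How it is judged:
At the end, for the whole second after the job is handed in: The board stands on its foot on the bench with its top end against the brick wall, leaning 6 to 30 degrees from vertical; the rack stands flat with its front bar square to the board (within 11 degrees), centred within 60 mm of the foot's middle and no more than 10 mm from it; both are at rest (angle between board's own z axis and vertical between 0.1 and 0.52 rad and y of board_top in the frame of wall below 0.055 m and y of board_foot in the frame of wall above 0.055 m and contact force between board and wall above 0.03 N and y of board_foot in the frame of rack between -0.08 and -0.064 m and x of board_foot in the frame of rack between -0.06 and 0.06 m and angle between the x axis of board and the x axis of rack, either way round below 0.2 rad and height (world z) of board_foot below 0.015 m and angle between rack's own z axis and vertical below 0.08 rad and linear speed of each of board, rack below 0.02 m/s); the robot touches nothing.
It fails at once if the bowl is shifted more than 40 mm (distance of bowl from where it was at the start of the episode above 0.04 m).
It fails at once if the pot lid is shifted more than 40 mm (distance of pot_lid from where it was at the start of the episode above 0.04 m).
It fails at once if the ladle is shifted more than 40 mm (distance of ladle from where it was at the start of the episode above 0.04 m).
It fails at once if the tongs are shifted more than 40 mm (distance of tongs from where it was at the start of the episode above 0.04 m).
It also fails if it takes over 50 s, if anything falls off the work surface, if the arm or the gripper's body presses on something with over 40 N, if the wrist force passes 120 N, or if a joint passes its speed limit or range.

## Working session

There is one attempt and no reset: what is moved stays moved. The work goes in short steps, Python scripts to look and compute and a shell command to move; the robot and the scene stay as the last step left them, time stands still between calls to the robot, and variables do not carry over. Pictures are saved under pics/ and viewed, and the job is handed in when it is done.

```bash
mkdir -p pics; ls
python3 - <<'E'
from workcell import get_obs, camera, camera_model
import cv2, numpy as np
for n in ("scene","top"):
    im,d=camera(n); cv2.imwrite(f"pics/{n}0.png",im[:,:,::-1]); np.savez(f"{n}0.npz",im=im,d=d)
    print(n,camera_model(n))
print(camera_model("wrist")); print(get_obs())
E
```

```text
pics
scene {'fx': 506.3863091660573, 'fy': 506.3863091660573, 'cx': 321.5286218030305, 'cy': 207.29597849190526, 'position': array([ 1.29769918, -0.62946843,  1.23275225]), 'rotation': array([0.30732814, 0.16107617, 0.41898209, 0.83908157])}
top {'fx': 419.7670371567379, 'fy': 419.7670371567379, 'cx': 323.0895998934243, 'cy': 206.0490577150481, 'position': array([ 0.35746699, -0.09606976,  1.41723547]), 'rotation': array([-0.04447397,  0.03698145,  0.70824945, -0.70358877])}
{'fx': 289.5099307693103, 'fy': 289.5099307693103, 'cx': 321.0997099656742, 'cy': 200.68062417374568, 'hand_eye': array([[ 2.29673783e-04,  9.45825614e-01,  3.24674998e-01,
         8.36577315e-02],
       [ 9.99999455e-01, -5.47934977e-04,  8.88818911e-04,
        -2.06742769e-04],
       [ 1.01856848e-03,  3.24674617e-01, -9.45825225e-01,
        -7.09631424e-02],
       [ 0.00000000e+00,  0.00000000e+00,  0.00000000e+00,
         1.00000000e+00]])}
{'clock': 0.1, 'joint_pos': array([-1.18560794,  0.33279513, -0.06471781,  1.46083912,  0.02162716,
        1.34992068, -0.08849605]), 'joint_velocities': array([-0.00058163,  0.00022338,  0.00117165, -0.00230748, -0.00028736,
       -0.0002946 ,  0.00123754]), 'tau': array([ 1.91613100e-03, -6.26738191e+01,  4.95946733e-02, -3.92430675e+01,
        1.63502013e-02,  6.88773245e-03, -4.66489678e-05]), 'position': array([0.24776252, 0.57352885, 0.30321265]), 'ee_rot': array([ 2.02462027e-01,  9.79289910e-01, -6.26521001e-04, -8.95013714e-05]), 'ft_force': array([-0.35689859, -0.16346131, -0.13697135]), 'torque': array([-0.03866254, -0.02077505, -0.03762413]), 'grip_width': 1.0041124708467148}
```

View pics/scene0.png

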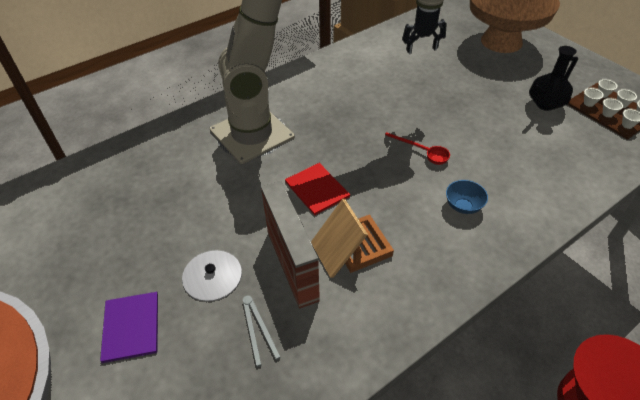

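View pics/top0.png

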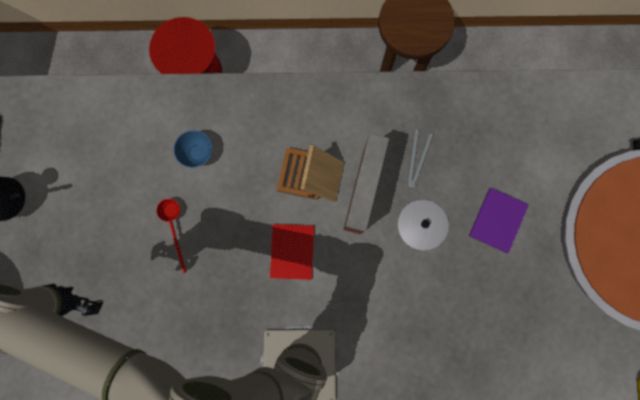

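The scene shows the wooden board at (338,238) leaning over the brown rack at (370,245), beside the brick wall at (290,245). In the top view these are at (322,173), (295,172) and (367,184).

Things that could be taken for the board, by scene pixel (top pixel):
- Wooden board at (338,238) / (322,173): the one I want.
- Red slab at (317,187) / (292,251): same shape, wrong material.
- Purple slab at (130,326) / (498,220): same shape, wrong material.

I choose the wooden one and will check it in a close crop.

```bash
cat > h.py <<'E'
import numpy as np, cv2
from scipy.spatial.transform import Rotation as R
from workcell import get_obs, camera, camera_model
def cam(n,obs=None):
    m=camera_model(n)
    if n=="wrist":
        obs=obs or get_obs(); T=np.eye(4);T[:3,:3]=R.from_quat(obs["ee_rot"]).as_matrix();T[:3,3]=obs["position"]
        W=T@m["hand_eye"]; return m,W[:3,:3],W[:3,3]
    return m,R.from_quat(m["rotation"]).as_matrix(),np.array(m["position"])
def cloud(n,d,obs=None):
    m,Rm,p=cam(n,obs); v,u=np.mgrid[:400,:640]
    P=np.stack([(u-m["cx"])/m["fx"]*d,-(v-m["cy"])/m["fy"]*d,-d],-1)
    return P@Rm.T+p
def ray(n,u,v,z,obs=None):
    m,Rm,p=cam(n,obs); r=Rm@np.array([(u-m["cx"])/m["fx"],-(v-m["cy"])/m["fy"],-1]); return p+r*(z-p[2])/r[2]
def tri(obsns):
    A=np.zeros((3,3));b=np.zeros(3)
    for n,u,v in obsns:
        m,Rm,p=cam(n); r=Rm@np.array([(u-m["cx"])/m["fx"],-(v-m["cy"])/m["fy"],-1]); r/=np.linalg.norm(r)
        Q=np.eye(3)-np.outer(r,r);A+=Q;b+=Q@p
    return np.linalg.solve(A,b)
E
python3 - <<'E'
from h import *
for n,(a,b,c,e) in dict(scene=(140,320,240,420),top=(110,250,250,410)).items():
    z=np.load(f"{n}0.npz"); im=z["im"]; P=cloud(n,z["d"])
    cv2.imwrite(f"pics/crop_{n}.png",cv2.resize(im[a:b,c:e,::-1],None,fx=4,fy=4,interpolation=cv2.INTER_CUBIC)[:600,:800])
    pts=dict(scene=[(320,260),(338,240),(350,215),(385,245),(285,230),(465,190),(300,120)],top=[(322,173),(335,180),(310,165),(290,170),(367,184),(195,148),(300,300)])[n]
    for u,v in pts: print(n,u,v,P[v,u].round(3))
E
```

```text
scene 320 260 [ 0.603 -0.138  0.002]
scene 338 240 [ 0.626 -0.09   0.085]
scene 350 215 [ 0.615 -0.04   0.15 ]
scene 385 245 [0.689 0.038 0.025]
scene 285 230 [ 0.593 -0.238  0.213]
scene 465 190 [0.68  0.386 0.027]
scene 300 120 [ 0.043  0.183 -0.001]
top 322 173 [ 0.617 -0.08   0.097]
top 335 180 [ 0.605 -0.122  0.033]
top 310 165 [ 0.631 -0.044  0.152]
top 290 170 [0.647 0.031 0.002]
top 367 184 [ 0.56  -0.212  0.213]
top 195 148 [0.726 0.359 0.006]
top 300 300 [ 0.209 -0.003  0.   ]
```

```bash
ls pics
```

```text
crop_scene.png
crop_top.png
scene0.png
top0.png
```

View pics/crop_scene.png

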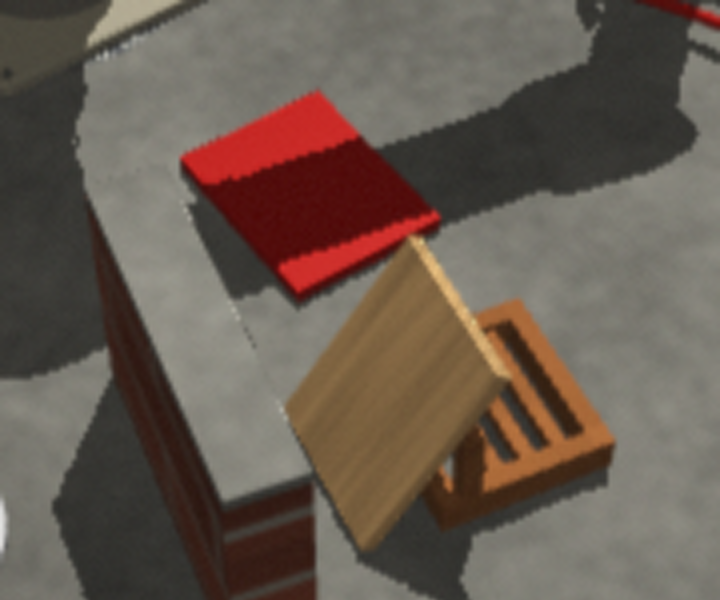

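View pics/crop_top.png

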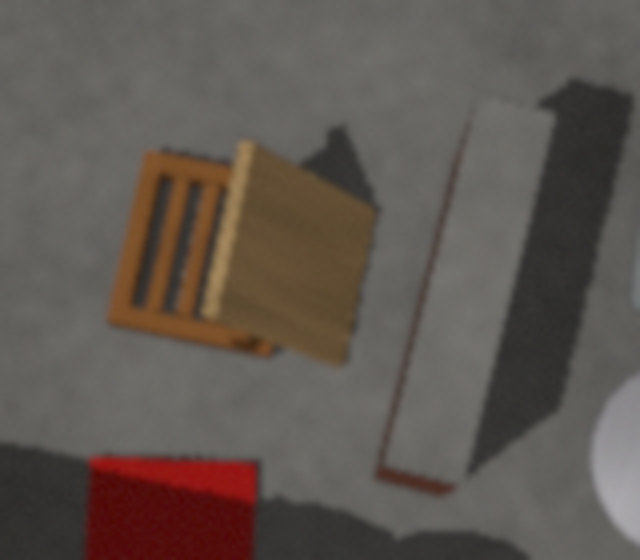

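The crops confirm the choice: the light wooden board is propped on the brown rack's rest bar, its foot towards the wall. The red slab lies flat beside it. Next I measure the edges.

Run:
```python
from h import *
S=lambda u,v:("scene",240+u/4-.4,140+v/4-.4); T=lambda u,v:("top",250+u/4-.4,110+v/4-.4)
for k,a,b in [("boardtop back farx",(415,236),(243,141)),("boardtop back nearx",(510,378),(205,317)),("foot farx? ",(362,550),(378,208)),
 ("rack back farx top",(613,443),(147,152)),("rack back nearx",(520,302),(110,323)),("wall farx front top",(312,475),(480,103))]:
    print(k,tri([S(*a),T(*b)]).round(3))
z=np.load("top0.npz"); im=z["im"];P=cloud("top",z["d"]);P2=cloud("scene",np.load("scene0.npz")["d"])
def angle_rect(mask,n):
    Q=P[mask]; r=cv2.minAreaRect(Q[:,:2].astype(np.float32)); b=cv2.boxPoints(r); print(n,mask.sum(),"zmean",Q[:,2].mean().round(3),r, b.round(3).tolist())
x,y,h=P[...,0],P[...,1],P[...,2]
angle_rect((abs(h-.212)<.006)&(x>.3)&(x<.85)&(y<-.1)&(y>-.4),"wall")
hsv=cv2.cvtColor(im,cv2.COLOR_RGB2HSV)
m=(x>.5)&(x<.8)&(y>-.17)&(y<.12)&(hsv[...,1]>70)
rk=m&(h>.02)&(h<.045)&(y>-.03); angle_rect(rk,"rack base part")
# board plane
bm=m&(hsv[...,0]<25); bm&=(h>.02)
Q=P[bm&(y<-.045)]
for it in range(5):
    c=Q.mean(0);n=np.linalg.svd(Q-c)[2][2]; n*=np.sign(n[2]); Q=Q[abs((Q-c)@n)<.004]
print("board plane n",n.round(3),"tilt from vert of z axis",np.degrees(np.arcsin(n[2])),"centre",c.round(3),len(Q))
ax=np.cross([0,0,1],n);ax/=np.linalg.norm(ax);up=np.cross(n,ax);up*=np.sign(up[2])
a=(Q-c)@ax;b=(Q-c)@up; print("x axis",ax.round(3),"ext",a.min(),a.max(),b.min(),b.max(),"yaw",np.degrees(np.arctan2(ax[1],ax[0])))
r=cv2.minAreaRect(np.stack([a,b],1).astype(np.float32));print(r)
print("centre face",c+ax*r[0][0]+up*r[0][1],"foot pt",c+ax*r[0][0]+up*(b.min()),"top",c+ax*r[0][0]+up*b.max())
```

```text
boardtop back farx [ 0.65  -0.068  0.276]
boardtop back nearx [ 0.597  0.016 -0.006]
foot farx?  [ 0.673 -0.154  0.011]
rack back farx top [0.719 0.041 0.028]
rack back nearx [0.574 0.074 0.026]
wall farx front top [ 0.709 -0.221  0.204]
wall 1957 zmean 0.212 ((0.5677136182785034, -0.21348825097084045), (0.05976955592632294, 0.2845788896083832), 75.02301788330078) [[0.4230000078678131, -0.20600000023841858], [0.6970000267028809, -0.27900001406669617], [0.7129999995231628, -0.22100000083446503], [0.43799999356269836, -0.14800000190734863]]
rack base part 696 zmean 0.028 ((0.6347089409828186, 0.007106103003025055), (0.10528267174959183, 0.15114887058734894), 77.59884643554688) [[0.550000011920929, -0.02800000086426735], [0.6970000267028809, -0.061000000685453415], [0.7200000286102295, 0.041999999433755875], [0.5720000267028809, 0.07500000298023224]]
board plane n [-0.18  -0.798  0.575] tilt from vert of z axis 35.077935856711335 centre [ 0.62  -0.087  0.087] 1127
x axis [ 0.976 -0.22   0.   ] ext -0.07628311893563235 0.06399649728534337 -0.08297785219837689 0.08574162122273984 yaw -12.704323117104959
((-0.006271868944168091, 0.0009236857295036316), (0.13985663652420044, 0.16877268254756927), 0.5204831957817078)
centre face [ 0.61390741 -0.08525864  0.08770764] foot pt [ 0.60330345 -0.13229557  0.01904505] top [ 0.62462719 -0.03770796  0.15712018]
```

```bash
cat >> h.py <<'E'
def plan(Rt,pt,N,obs=None):
    "N identical rows (constant body twist) from the present pose to Rt,pt in crank units"
    o=obs or get_obs(); R0=R.from_quat(o["ee_rot"]).as_matrix(); p0=o["position"]
    rv=R.from_matrix(R0.T@Rt).as_rotvec(); t=R0.T@(pt-p0)
    S=sum(R.from_rotvec(rv*k/N).as_matrix() for k in range(N)); p=np.linalg.solve(S,t)
    print("total mm",(t*1e3).round(1),"deg",np.degrees(rv).round(2)); print("rows x",N,":",(p/.04).round(3),(np.degrees(rv)/N/8).round(3),"step mm",np.linalg.norm(p)*1e3)
def frame(yaw,tilt):
    "board-aligned tool frame: tilt>0 = board leans away from wall (rad)"
    e=np.array([-np.sin(yaw),np.cos(yaw),0]); k=np.array([0,0,1.])
    up=e*np.sin(tilt)+k*np.cos(tilt); y=e*np.cos(tilt)-k*np.sin(tilt); z=-up
    return np.stack([np.cross(y,z),y,z],1),up,y
E
python3 - <<'E'
from h import *
S=lambda u,v:("scene",240+u/4-.4,140+v/4-.4); T=lambda u,v:("top",250+u/4-.4,110+v/4-.4)
a=tri([S(510,378),T(243,141)]);b=tri([S(415,236),T(205,317)]);print("top end rack-side corners",a.round(3),b.round(3),np.linalg.norm(a-b),((a+b)/2).round(3))
Rt,up,y=frame(np.radians(-12.7),np.radians(35)); top=np.array([.626,-.032,.153]); print("expected rack-side mid",top+.007*y)
plan(Rt,top+.14*up,20)
Rv,_,_=frame(np.radians(-12.7),0); plan(Rv,np.array([.63,.03,.32]),20)
E
```

```text
top end rack-side corners [ 0.695 -0.045  0.149] [ 0.557 -0.016  0.15 ] 0.14100507151936964 [ 0.626 -0.031  0.15 ]
expected rack-side mid [ 0.62726061 -0.02640622  0.14898496]
total mm [-572.5 -326.9   36. ] deg [ 34.83  -3.26 -10.33]
rows x 20 : [-0.677 -0.443  0.187] [ 0.218 -0.02  -0.065] step mm 33.21665111962541
total mm [-566.4 -347.4  -16.3] deg [ -0.07  -0.   -10.66]
rows x 20 : [-0.668 -0.496 -0.021] [-0.    -0.    -0.067] step mm 33.28226724560613
```

Triangulating the two views gives a top-end edge 141 mm long at z 0.150, and the plane fit agrees within 5 mm. Moving now to a pre-grasp above the top end.

```bash
r="-0.67 -0.5 -0.02 0 0 -0.067 60"; python3 -m crank '-0.67 -0.5 -0.02 0 0 -0.067 60; -0.67 -0.5 -0.02 0 0 -0.067 60; -0.67 -0.5 -0.02 0 0 -0.067 60; -0.67 -0.5 -0.02 0 0 -0.067 60; -0.67 -0.5 -0.02 0 0 -0.067 60; -0.67 -0.5 -0.02 0 0 -0.067 60; -0.67 -0.5 -0.02 0 0 -0.067 60; -0.67 -0.5 -0.02 0 0 -0.067 60; -0.67 -0.5 -0.02 0 0 -0.067 60; -0.67 -0.5 -0.02 0 0 -0.067 60' 30
python3 - <<'E'
from h import *
Rt,up,y=frame(np.radians(-12.7),np.radians(35)); top=np.array([.626,-.032,.153])
plan(Rt,top+.15*up,10)
Rv,_,_=frame(np.radians(-12.7),0); plan(Rv,np.array([.63,.05,.32]),10)
E
```

```text
clock: 1.1
position: [0.4287, 0.2836, 0.307]
ee_rot: [0.15, 0.989, -0.003, -0.003]
ft_force: [0.0, -0.0, 0.3]
grip_width: 0.704
total mm [-275.3 -156.8   31. ] deg [34.55 -1.67 -4.32]
rows x 10 : [-0.674 -0.385  0.193] [ 0.432 -0.021 -0.054] step mm 31.97942718564583
total mm [-261.5 -163.4  -13. ] deg [-0.43 -0.29 -4.55]
rows x 10 : [-0.639 -0.432 -0.032] [-0.005 -0.004 -0.057] step mm 30.86970872491933
```

```bash
python3 -m crank '-0.67 -0.38 0.1 0.43 -0.02 -0.05 60; -0.67 -0.38 0.1 0.43 -0.02 -0.05 60; -0.67 -0.38 0.15 0.43 -0.02 -0.05 60; -0.67 -0.38 0.15 0.43 -0.02 -0.05 60; -0.67 -0.38 0.2 0.43 -0.02 -0.05 60; -0.67 -0.38 0.2 0.43 -0.02 -0.05 60; -0.67 -0.38 0.2 0.43 -0.02 -0.05 60; -0.67 -0.38 0.2 0.43 -0.02 -0.05 60; -0.67 -0.38 0.2 0.43 -0.02 -0.05 60; -0.67 -0.38 0.2 0.43 -0.02 -0.05 60'
python3 - <<'E'
from h import *
o=get_obs(); im,d=camera("wrist"); np.savez("w1.npz",im=im,d=d,**{k:o[k] for k in("position","ee_rot")}); cv2.imwrite("pics/w1.png",im[:,:,::-1])
Rt,up,y=frame(np.radians(-12.7),np.radians(35)); top=np.array([.626,-.032,.153])
print(o["joint_pos"].round(2)); plan(Rt,top+.11*up,5)
E
```

```text
clock: 2.1
position: [0.6501, 0.041, 0.2835]
ee_rot: [0.107, 0.944, -0.309, -0.038]
ft_force: [0.3, 1.4, -0.3]
grip_width: 0.698
[-0.57  0.59  0.35  1.3   0.36  1.6   1.05]
total mm [ 9.8 15.7 37.6] deg [-1.64 -0.51 -0.16]
rows x 5 : [0.049 0.076 0.189] [-0.041 -0.013 -0.004] step mm 8.379497489110344
```

View pics/w1.png

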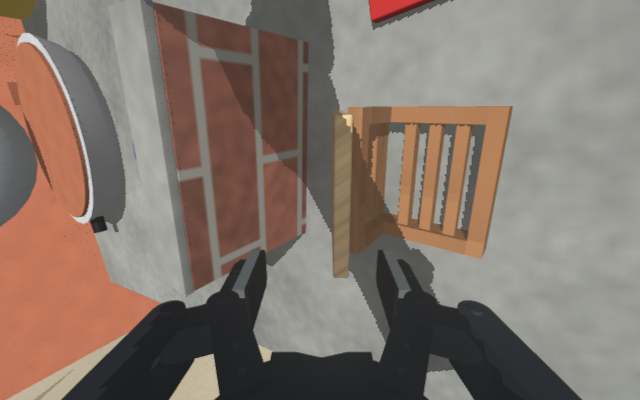

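The wrist picture shows the board's top end edge-on, a strip from (342,115) to (341,275). It lies between the finger directions, with the wall at the left and the rack at the right. I'll measure the top end from this view.

Run:
```python
from h import *
z=np.load("w1.npz"); o={k:z[k] for k in("position","ee_rot")}
P=cloud("wrist",z["d"],o); 
for v in range(110,285,15): print(v,[P[v,u].round(3).tolist() for u in (336,341,346)])
Rr=R.from_quat(o["ee_rot"]).as_matrix()
m=np.zeros((400,640),bool); m[125:272,334:351]=1; m&=(P[...,2]>.14)&(P[...,2]<.17)
Q=P[m]; print(len(Q),"mean",Q.mean(0).round(4),"z range",np.percentile(Q[:,2],[2,98]))
r=cv2.minAreaRect(((Q-o["position"])@Rr)[:,:2].astype(np.float32));print("tool-frame rect",r)
```

```text
110 [[0.538, -0.112, 0.015], [0.538, -0.114, -0.0], [0.54, -0.106, 0.002]]
125 [[0.566, -0.023, 0.156], [0.567, -0.02, 0.154], [0.567, -0.017, 0.152]]
140 [[0.577, -0.025, 0.156], [0.577, -0.023, 0.153], [0.578, -0.019, 0.151]]
155 [[0.588, -0.029, 0.154], [0.588, -0.024, 0.154], [0.589, -0.023, 0.149]]
170 [[0.599, -0.03, 0.155], [0.6, -0.027, 0.152], [0.601, -0.024, 0.15]]
185 [[0.611, -0.033, 0.155], [0.612, -0.03, 0.153], [0.613, -0.027, 0.15]]
200 [[0.623, -0.035, 0.155], [0.624, -0.032, 0.152], [0.625, -0.029, 0.15]]
215 [[0.636, -0.038, 0.155], [0.637, -0.034, 0.153], [0.637, -0.031, 0.151]]
230 [[0.649, -0.041, 0.155], [0.65, -0.037, 0.153], [0.651, -0.034, 0.15]]
245 [[0.663, -0.044, 0.155], [0.664, -0.04, 0.152], [0.665, -0.037, 0.149]]
260 [[0.677, -0.047, 0.154], [0.678, -0.044, 0.152], [0.679, -0.04, 0.15]]
275 [[0.692, -0.05, 0.154], [0.692, -0.046, 0.153], [0.694, -0.043, 0.149]]
2439 mean [ 0.6234 -0.0314  0.1523] z range [0.147693  0.1558409]
tool-frame rect ((0.00423874706029892, 0.01632058247923851), (0.013653397560119629, 0.12584523856639862), 89.19795989990234)
```

The wrist measurement gives the top end's centre as (0.626, -0.032, 0.1525), which agrees with the other views.

```bash
python3 -m crank '0.06 0.1 0.1 -0.05 -0.015 0 60; 0.06 0.1 0.1 -0.05 -0.015 0 60; 0.06 0.1 0.1 -0.05 -0.015 0 60; 0.06 0.1 0.2 -0.05 -0.015 0 60; 0.03 0.05 0.2 -0.02 0 0 60; 0 0 0.25 0 0 0 60; 0 0 0.25 0 0 0 60; 0 0 0.25 0 0 0 60; 0 0 0.25 0 0 0 60; 0 0 0.1 0 0 0 60'
python3 - <<'E'
from h import *
Rt,up,y=frame(np.radians(-12.7),np.radians(35)); top=np.array([.626,-.032,.1525])
plan(Rt,top+.049*up,4)
E
```

```text
clock: 3.15
position: [0.6322, 0.0126, 0.2056]
ee_rot: [0.106, 0.949, -0.296, -0.034]
ft_force: [-0.3, 0.2, 1.4]
grip_width: 0.704
total mm [-3.8 -6.4 20.2] deg [ 0.36 -0.08 -0.03]
rows x 4 : [-0.024 -0.04   0.126] [ 0.011 -0.003 -0.001] step mm 5.388299152723146
```

```bash
python3 -m crank '-0.03 -0.05 0.13 0.01 0 0 60; -0.03 -0.05 0.13 0.01 0 0 60; -0.03 -0.05 0.13 0.01 0 0 60; -0.02 -0.04 0.13 0.01 0 0 60; 0 0 0 0 0 0 40; 0 0 0 0 0 0 5; 0 0 0 0 0 0 5; 0 0 0 0 0 0 5; 0 0 0 0 0 0 5; 0 0 0 0 0 0 5' 30
python3 - <<'E'
from h import *
o=get_obs(); im,d=camera("wrist"); cv2.imwrite("pics/w2.png",im[:,:,::-1]); im,d=camera("scene"); cv2.imwrite("pics/s2.png",cv2.resize(im[120:320,240:440,::-1],None,fx=3,fy=3))
print(o["grip_width"]*85.4,o["ft_force"],o["position"],R.from_quat(o["ee_rot"]).as_matrix().round(3).tolist())
E
```

```text
clock: 4.15
position: [0.6327, -0.0071, 0.1912]
ee_rot: [0.106, 0.948, -0.298, -0.034]
ft_force: [-0.8, -0.5, -1.9]
grip_width: 0.157
13.402843781396209 [-0.80161455 -0.52028394 -1.91122021] [ 0.63270219 -0.00713003  0.19120177] [[-0.975, 0.18, -0.127], [0.221, 0.8, -0.558], [0.001, -0.573, -0.82]]
```

View pics/w2.png

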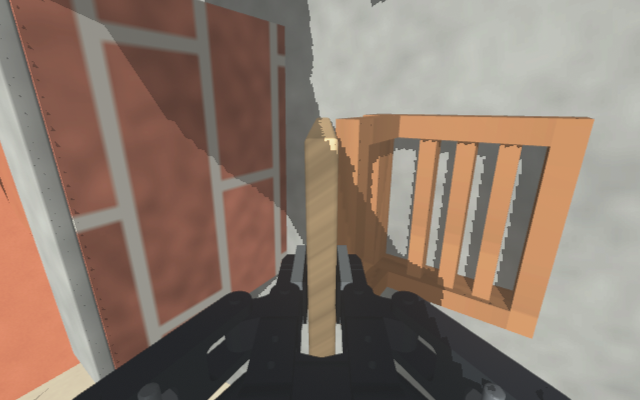

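View pics/s2.png

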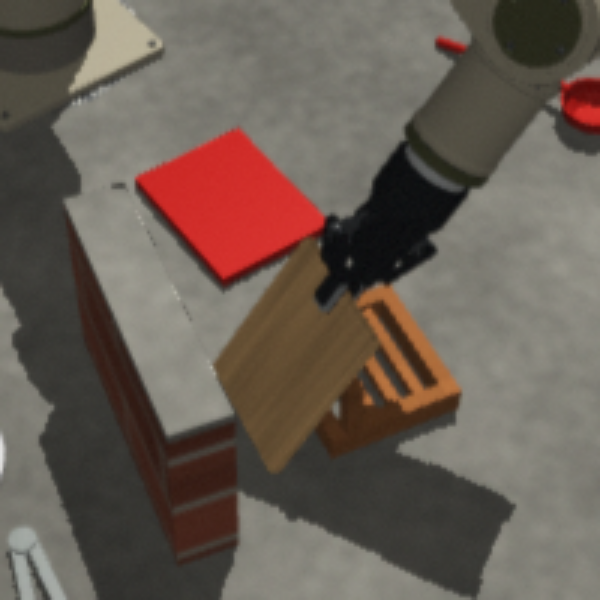

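The board is gripped: the wrist view shows it between the pads at (322,270), and the opening reads 13.4 mm. The wall's coping stands higher than the board's top, so before tilting I check how far the finger linkage bulges.

Run:
```python
from h import *
o=get_obs(); im,d=camera("wrist"); m=camera_model("wrist"); v,u=np.mgrid[:400,:640]
P=np.stack([(u-m["cx"])/m["fx"]*d,-(v-m["cy"])/m["fy"]*d,-d],-1)@m["hand_eye"][:3,:3].T+m["hand_eye"][:3,3]
k=(im.max(-1)<75)&(d>0)&(P[...,2]<.08)&(abs(P[...,0])<.045)
for a in np.arange(-.04,.08,.01):
    s=k&(P[...,2]>a)&(P[...,2]<a+.01)
    if s.sum(): print(round(a,3),s.sum(),"y",np.percentile(P[s][:,1],[1,50,99]).round(3),"x",np.percentile(P[s][:,0],[1,99]).round(3))
Rt,up,y=frame(np.radians(-12.7),np.radians(35)); foot=np.array([.603,-.133,.005]); dd=o["position"]-foot
print("axial",dd@up,"perp",dd@y,"lat",dd@Rt[:,0])
R1,up1,y1=frame(np.radians(-14),np.radians(-7))
plan(R1,foot+[0,0,.005]+.228*up1+y1*(dd@y)+R1[:,0]*(dd@Rt[:,0]),16)
```

```text
-0.03 1110 y [-0.02  -0.008  0.019] x [0.018 0.021]
-0.02 8498 y [-0.061 -0.002  0.06 ] x [0.005 0.019]
-0.01 9448 y [-0.056 -0.001  0.055] x [-0.007  0.018]
0.0 5578 y [-0.051  0.007  0.049] x [-0.011  0.018]
0.01 6156 y [-0.044 -0.009  0.042] x [-0.011  0.013]
0.02 2331 y [-0.039  0.008  0.038] x [-0.008  0.014]
0.03 609 y [-0.023  0.006  0.022] x [-0.01   0.013]
0.04 418 y [-0.021  0.006  0.019] x [-0.004  0.012]
0.05 284 y [-0.021  0.007  0.019] x [0.006 0.012]
0.06 100 y [-0.02   0.014  0.019] x [0.006 0.008]
axial 0.22669890962641182 perp -0.0009845560333419723 lat -0.001340945547402083
total mm [   0.6 -155.2   53.6] deg [-41.93   0.25   1.24]
rows x 16 : [-0.002 -0.262 -0.003] [-0.328  0.002  0.01 ] step mm 10.494869822707308
```

With the jaws closed, the knuckles reach 44 mm sideways about 15 mm ahead of the TCP, so they could hit the coping if I leaned the board past vertical in the grip. I'll set it down upright, where it is stable, about 60 mm from the wall, and then tip it with closed fingertips.

Run:
```python
from h import *
o=get_obs()
Rt,up,y=frame(np.radians(-12.7),np.radians(35)); foot=np.array([.603,-.133,.005]); dd=o["position"]-foot
R1,up1,y1=frame(np.radians(-14),0)
plan(R1,np.array([.604,-.128,.010])+.2267*up1+y1*(dd@y)+R1[:,0]*(dd@Rt[:,0]),9)
```

```text
total mm [ 1.000e-01 -1.286e+02  3.440e+01] deg [-34.93   0.32   1.21]
rows x 9 : [-0.003 -0.376 -0.003] [-0.485  0.004  0.017] step mm 15.02133294077171
```

```bash
python3 -m crank '0 0 -0.12 0 0 0 5; 0 -0.37 0 -0.485 0 0.017 5; 0 -0.37 0 -0.485 0 0.017 5; 0 -0.37 0 -0.485 0 0.017 5; 0 -0.37 0 -0.485 0 0.017 5; 0 -0.37 0 -0.485 0 0.017 5; 0 -0.37 0 -0.485 0 0.017 5; 0 -0.37 0 -0.485 0 0.017 5; 0 -0.37 0 -0.485 0 0.017 5; 0 0 0 0 0 0 5' 40
python3 - <<'E'
from h import *
o=get_obs();print(o["grip_width"]*85.4)
R1,up1,y1=frame(np.radians(-14),0)
plan(R1,np.array([.604,-.128,.004])+.2267*up1+y1*-.001-R1[:,0]*.0013,6)
im,d=camera("scene"); cv2.imwrite("pics/s3.png",cv2.resize(im[120:320,240:440,::-1],None,fx=3,fy=3))
im,d=camera("wrist"); cv2.imwrite("pics/w3.png",im[:,:,::-1])
E
```

```text
clock: 5.3
position: [0.6076, -0.1122, 0.2406]
ee_rot: [0.118, 0.993, -0.024, -0.0]
ft_force: [0.1, -0.4, -3.1]
grip_width: 0.157
13.426255625321271
total mm [ -1.4 -16.7  10.7] deg [-2.78  0.34  0.43]
rows x 6 : [-0.006 -0.07   0.043] [-0.058  0.007  0.009] step mm 3.312442416594884
```

View pics/s3.png

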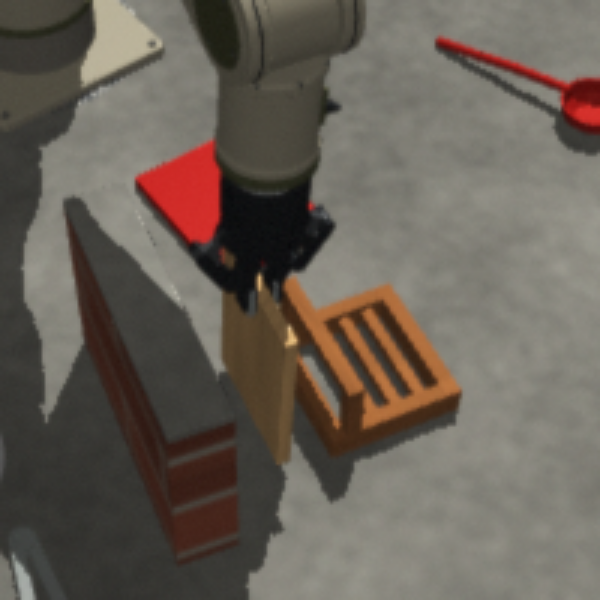

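View pics/w3.png

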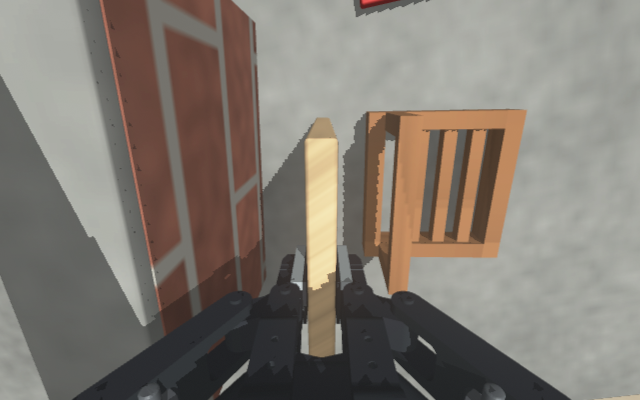

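The board hangs nearly upright between the wall and the rack (scene crop about (258,370)). The rack hasn't moved. Now I square it up and lower it to the bench.

```bash
python3 -m crank '-0.005 -0.08 0 -0.065 0.008 0.01 5; -0.005 -0.08 0 -0.065 0.008 0.01 5; -0.005 -0.08 0 -0.065 0.008 0.01 5; -0.005 -0.08 0.03 -0.065 0.008 0.01 5; -0.005 -0.08 0.03 -0.065 0.008 0.01 5; 0 -0.03 0.05 -0.03 0 0 5; 0 0 0.05 0 0 0 5; 0 0 0.05 0 0 0 5; 0 0 0.05 0 0 0 5; 0 0 0 0 0 0 5'
python3 - <<'E'
from h import *
o=get_obs();print(o["ft_force"])
R1,up1,y1=frame(np.radians(-14),0)
plan(R1,np.array([.604,-.128,0.])+.2267*up1+y1*-.001-R1[:,0]*.0013,6)
E
```

```text
clock: 6.4
position: [0.6058, -0.1217, 0.2276]
ee_rot: [0.116, 0.993, 0.002, -0.002]
ft_force: [-0.1, 0.7, -3.4]
grip_width: 0.156
[-0.11203779  0.73976812 -3.43923764]
total mm [-1.  -7.5  0.8] deg [ 0.16 -0.25  0.7 ]
rows x 6 : [-0.004 -0.031  0.003] [ 0.003 -0.005  0.015] step mm 1.2748115628501298
```

```bash
python3 -m crank '0 -0.06 0 0 0 0.02 5; 0 -0.06 0 0 0 0.02 5; 0 -0.06 0 0 0 0.02 5; 0 -0.06 0 0 0 0 5; 0 0 0.03 0 0 0 5; 0 0 0.03 0 0 0 5; 0 0 0.03 0 0 0 5; 0 0 0.03 0 0 0 5; 0 0 0.03 0 0 0 5; 0 0 0 0 0 0 5'
```

```text
clock: 7.4
position: [0.6036, -0.1322, 0.2278]
ee_rot: [0.12, 0.993, 0.003, -0.0]
ft_force: [-0.0, -0.2, -2.6]
grip_width: 0.156
```

```bash
python3 -m crank '0 0.02 0.1 0 0 0 5; 0 0.02 0.1 0 0 0 5; 0 0 0.1 0 0 0 5; 0 0 0.1 0 0 0 5; 0 0 0 0 0 0 5; 0 0 0 0 0 0 5; 0 0 0 0 0 0 5; 0 0 0 0 0 0 5; 0 0 0 0 0 0 5; 0 0 0 0 0 0 5'
python3 - <<'E'
from h import *
o=get_obs();print(o["ft_force"],o["position"].round(4), R.from_quat(o["ee_rot"]).as_matrix()[2].round(3))
im,d=camera("wrist"); cv2.imwrite("pics/w4.png",im[:,:,::-1]); im,d=camera("scene"); P=cloud("scene",d);cv2.imwrite("pics/s4.png",cv2.resize(im[180:300,280:400,::-1],None,fx=5,fy=5))
E
```

```text
clock: 8.4
position: [0.6068, -0.1319, 0.2273]
ee_rot: [0.121, 0.993, 0.004, 0.007]
ft_force: [-2.2, 0.4, 2.6]
grip_width: 0.157
[-2.21814449  0.43013624  2.55115009] [ 0.6068 -0.1319  0.2273] [-0.013  0.009 -1.   ]
```

View pics/s4.png

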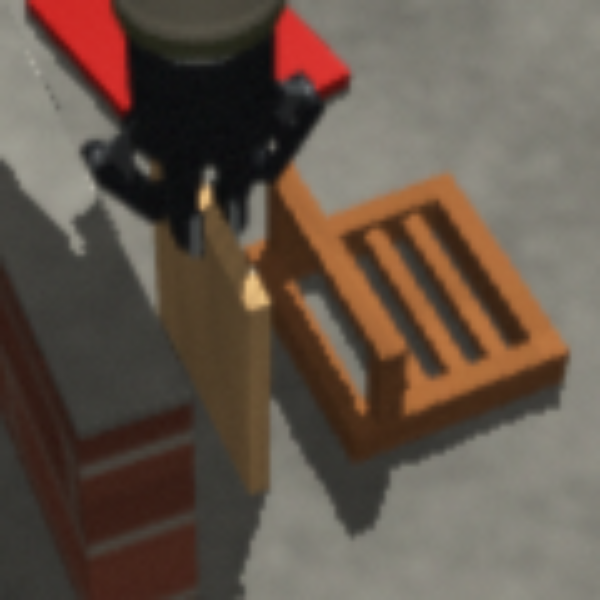

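The force swung from -2.6 to +2.6 N, so the foot is on the bench and the board is upright. I release narrowly and rise.

```bash
python3 -m crank '0 0 0 0 0 0 28; 0 0 0 0 0 0 28; 0 0 0 0 0 0 28; 0 0 -0.2 0 0 0 28; 0 0 -0.4 0 0 0 28; 0 0 -0.6 0 0 0 28; 0 0 -0.6 0 0 0 28; 0 0 -0.6 0 0 0 28; 0 0 -0.3 0 0 0 28; 0 0 0 0 0 0 0'
python3 - <<'E'
from h import *
o=get_obs();print(o["ft_force"],o["position"].round(4))
im,d=camera("wrist"); cv2.imwrite("pics/w5.png",im[:,:,::-1]); np.savez("w5.npz",im=im,d=d,**{k:o[k] for k in("position","ee_rot")});im,d=camera("scene"); P=cloud("scene",d);cv2.imwrite("pics/s5.png",cv2.resize(im[180:300,280:400,::-1],None,fx=5,fy=5))
E
```

```text
clock: 9.5
position: [0.6053, -0.1328, 0.3428]
ee_rot: [0.121, 0.993, 0.004, 0.008]
ft_force: [-0.4, 0.3, -0.4]
grip_width: 0.17
[-0.35888616  0.26061415 -0.35334326] [ 0.6053 -0.1328  0.3428]
```

View pics/s5.png

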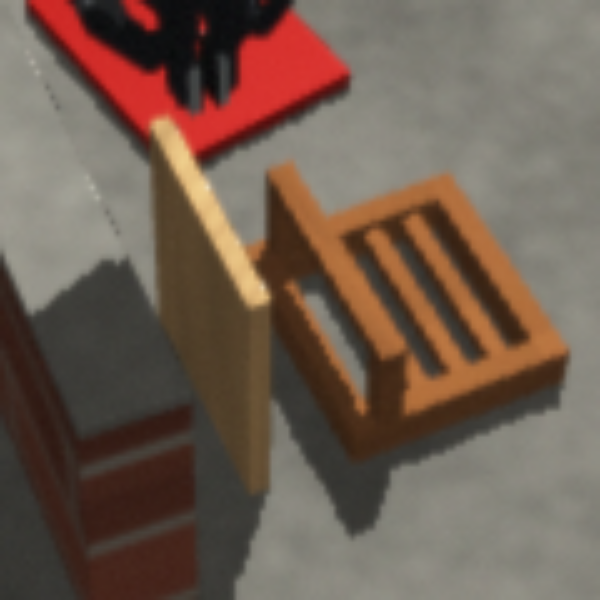

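View pics/w5.png

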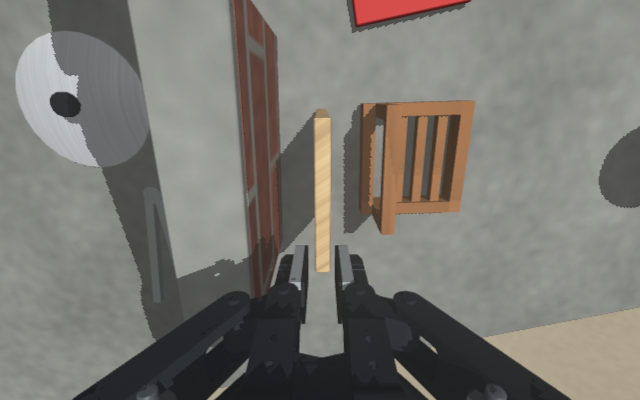

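The board stands free and upright at scene crop (210,300). Next I measure its top and the gaps.

```bash
cat >> h.py <<'E'
def toprect(P,mask,name=""):
    Q=P[mask]; r=cv2.minAreaRect(Q[:,:2].astype(np.float32)); b=cv2.boxPoints(r)
    e=max([(b[1]-b[0]),(b[2]-b[1])],key=np.linalg.norm); e=e*np.sign(e[0])
    print(name,mask.sum(),"z",np.median(Q[:,2]).round(4),"c",np.round(r[0],4),"size",np.round(sorted(r[1]),4),"yaw",np.degrees(np.arctan2(e[1],e[0])).round(2)); return np.array(r[0])
E
python3 - <<'E'
from h import *
z=np.load("w5.npz"); o={k:z[k] for k in("position","ee_rot")}
P=cloud("wrist",z["d"],o); x,y,h=P[...,0],P[...,1],P[...,2]
Rr=R.from_quat(o["ee_rot"]).as_matrix()
c=toprect(P,(abs(h-.18)<.006)&(y>-.17)&(y<-.08)&(z["im"].max(-1)>90),"board top")
w=toprect(P,(abs(h-.212)<.004)&(y<-.15),"wall top seen")
toprect(P,(abs(h-.095)<.005)&(y>-.12)&(y<0.05),"rest bar")
toprect(P,(abs(h-.03)<.004)&(y>-.12)&(y<0.12)&(x>.5),"rack base top")
n=np.array([.257,.966]); print("board centre to wall face",(c-[.438,-.148])@n, "tool frame",Rr.T@(np.r_[c,.18]-o["position"]))
E
```

```text
board top 2949 z 0.1808 c [ 0.5605 -0.136 ] size [0.0602 0.224 ] yaw 6.75
wall top seen 26634 z 0.213 c [ 0.5781 -0.2144] size [0.0606 0.2646] yaw -14.96
rest bar 1996 z 0.0958 c [ 0.6179 -0.0865] size [0.0901 0.1501] yaw -8.81
rack base top 5028 z 0.0305 c [ 0.627  -0.0358] size [0.1507 0.1983] yaw 77.68
board centre to wall face 0.043112140466690055 tool frame [ 0.04527779 -0.01532245  0.16200684]
```

```bash
cat >> h.py <<'E'
_tr=toprect
def toprect(P,mask,name=""):
    m=cv2.erode(mask.astype(np.uint8),np.ones((2,2),np.uint8)); n,l,s,_=cv2.connectedComponentsWithStats(m); return _tr(P,l==1+np.argmax(s[1:,4]),name)
E
python3 - <<'E'
from h import *
z=np.load("w5.npz"); o={k:z[k] for k in("position","ee_rot")}
P=cloud("wrist",z["d"],o); x,y,h=P[...,0],P[...,1],P[...,2]
Rr=R.from_quat(o["ee_rot"]).as_matrix(); hs=cv2.cvtColor(z["im"],cv2.COLOR_RGB2HSV)
wd=(hs[...,1]>60)&(hs[...,2]>60)
c=toprect(P,(abs(h-.18)<.004)&(y>-.17)&(y<-.08)&wd,"board top")
toprect(P,(abs(h-.095)<.003)&(y>-.12)&(y<0.05)&wd,"rest bar")
toprect(P,(abs(h-.03)<.003)&(y>-.12)&(y<0.12)&(x>.5)&wd,"rack base top")
n=np.array([.2579,.966]); print("board centre to wall face",(c-[.438,-.148])@n, "tool frame",Rr.T@(np.r_[c,.18]-o["position"]))
E
```

```text
board top 2286 z 0.1809 c [ 0.6059 -0.1305] size [0.0127 0.1382] yaw -13.66
rest bar 1768 z 0.0959 c [ 0.6233 -0.054 ] size [0.0162 0.1492] yaw -12.24
rack base top 2507 z 0.0307 c [0.639  0.0165] size [0.0906 0.1495] yaw -12.37
board centre to wall face 0.060255341475296015 tool frame [0.00252491 0.00093392 0.1628298 ]
```

The upright board is 60 mm from the wall face with yaw -13.7°. The rack front is 48 mm behind its foot and centred within 1 mm. Now the closed fingertips go down behind the top end.

```bash
python3 -m crank '0.03 0.6 0 0 0 0 0; 0.03 0.6 0 0 0 0 0; 0 0.25 0 0 0 0 0; 0 0.05 0.4 0 0 0 0; 0 0 0.6 0 0 0 0; 0 0 0.6 0 0 0 0; 0 0 0.6 0 0 0 0; 0 0 0.4 0 0 0 0; 0 0 0.2 0 0 0 0; 0 0 0 0 0 0 0'
python3 - <<'E'
from h import *
o=get_obs();R1=R.from_quat(o["ee_rot"]).as_matrix()
print("board top in tool",R1.T@(np.array([.6059,-.1305,.18])-o["position"]))
im,d=camera("wrist"); cv2.imwrite("pics/w6.png",im[:,:,::-1])
E
```

```text
clock: 10.6
position: [0.6142, -0.0738, 0.2135]
ee_rot: [0.122, 0.993, 0.002, -0.001]
ft_force: [0.5, 0.1, 0.5]
grip_width: -0.001
board top in tool [-0.00574449 -0.05711903  0.03331933]
```

View pics/w6.png

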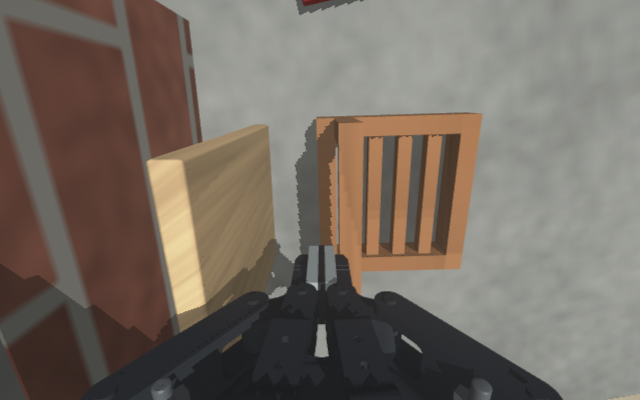

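```bash
python3 -m crank '-0.05 0 -0.3 0 0 0 0; -0.05 -0.3 0 0 0 0 0; 0 -0.3 0 0 0 0 0; 0 -0.15 0 0 0 0 0; 0 -0.12 0 0 0 0 0; 0 -0.12 0 0 0 0 0; 0 -0.12 0 0 0 0 0; 0 -0.12 0 0 0 0 0; 0 -0.12 0 0 0 0 0; 0 0 0 0 0 0 0'
python3 - <<'E'
from h import *
o=get_obs();R1=R.from_quat(o["ee_rot"]).as_matrix()
print("board top in tool",R1.T@(np.array([.6059,-.1305,.18])-o["position"]))
im,d=camera("wrist"); cv2.imwrite("pics/w7.png",im[:,:,::-1])
E
```

```text
clock: 11.65
position: [0.6054, -0.1339, 0.231]
ee_rot: [0.123, 0.992, 0.002, 0.002]
ft_force: [0.2, 0.4, -0.0]
grip_width: -0.002
board top in tool [0.00055854 0.00324761 0.0510293 ]
```

View pics/w7.png

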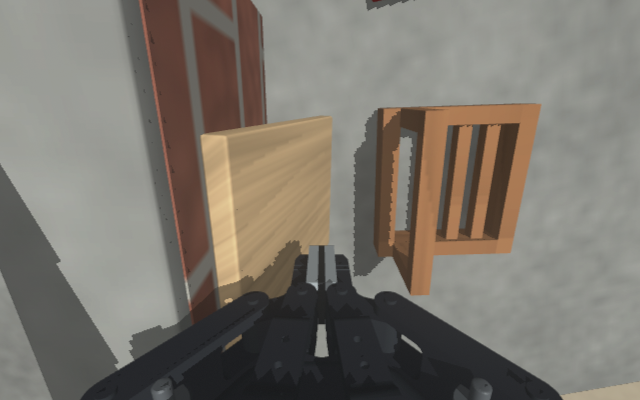

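The board has tipped away from the fingers: its top end at about (215,150) is now at the wall. I check with the scene and top cameras.

Run:
```python
from h import *
o=get_obs()
im,d=camera("scene"); P=cloud("scene",d);cv2.imwrite("pics/s7.png",cv2.resize(im[160:310,250:400,::-1],None,fx=4,fy=4))
im,d=camera("wrist");P=cloud("wrist",d,o); x,y,h=P[...,0],P[...,1],P[...,2]; hs=cv2.cvtColor(im,cv2.COLOR_RGB2HSV)
v,u=np.mgrid[:400,:640]
m=(u>235)&(u<325)&(v>130)&(v<235)&(hs[...,1]>50)&(h>.03)&(h<.16)
Q=P[m]
for it in range(4):
    c=Q.mean(0);n=np.linalg.svd(Q-c)[2][2]; n*=np.sign(n[1]); Q=Q[abs((Q-c)@n)<.003]
print("plane n",n.round(3),len(Q),"tilt",np.degrees(np.arcsin(n[2])),"yaw",np.degrees(np.arctan2(-n[0],n[1])),Q[:,2].min(),Q[:,2].max())
e=np.array([n[0],n[1],0]);e/=np.linalg.norm(e)
# rack-side face line at bench, at board lateral centre
t=(c-np.array([.438,-.148,0]))@np.array([.2579,.966,0]); print("rack-face dist to wall at c",t,"h",c[2],"-> at z=0",t+c[2]*np.tan(np.arcsin(n[2])))
```

```text
plane n [0.248 0.924 0.29 ] 7679 tilt 16.88659423103331 yaw -15.026059585271499 0.03008157711948506 0.15999676667195756
rack-face dist to wall at c 0.03563439563090331 h 0.10896026748131454 -> at z=0 0.06871121074765207
```

View pics/s7.png

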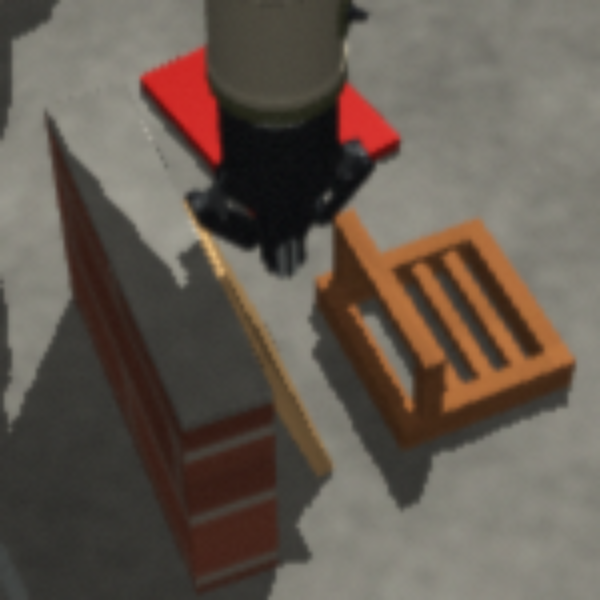

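The board leans on the wall at 16.9°, with yaw -15.0° flush to the face. Its foot is about 68 mm out. Next I push the rack from behind with the hand turned 90°, so both fingers bear on the back bar.

```bash
python3 -m crank '0 0.3 0 0 0 0 0; 0 0.3 -0.3 0 0 0 0; 0 0.2 -0.6 0 0 0 0; 0 0.5 -0.6 0 0 0 60; 0 0.8 -0.3 0 0 0 60; 0 0.8 0 0 0 0.5 60; 0 0.8 0 0 0 1 60; 0 0.8 0 0 0 1 60; 0 0.8 0 0 0 1 60; 0 0 0 0 0 1 60'
python3 - <<'E'
from h import *
o=get_obs(); print(o["joint_pos"].round(2))
a=np.radians(-15);x=np.array([-np.sin(a),np.cos(a),0]);z=np.array([0,0,-1.]);R1=np.stack([x,np.cross(z,x),z],1)
plan(R1,np.array([.660,.11,.25]),10)
E
```

```text
clock: 12.8
position: [0.6783, 0.0878, 0.3162]
ee_rot: [0.428, 0.904, 0.007, 0.003]
ft_force: [-0.6, 0.8, -0.5]
grip_width: 0.703
[-0.41  0.46  0.31  1.29 -0.15  1.4   0.58]
total mm [28.7 -1.1 66.2] deg [ 0.79 -0.41 54.29]
rows x 10 : [ 0.067 -0.032  0.165] [ 0.01  -0.005  0.679] step mm 7.2546202972424405
```

```bash
python3 -m crank '0.067 -0.03 0.16 0.01 0 0.7 60; 0.067 -0.03 0.16 0.01 0 0.7 60; 0.067 -0.03 0.16 0.01 0 0.7 60; 0.067 -0.03 0.16 0.01 0 0.7 60; 0.067 -0.03 0.16 0.01 0 0.7 60; 0.067 -0.03 0.16 0.01 0 0.7 60; 0.067 -0.03 0.16 0.01 0 0.7 60; 0.067 -0.03 0.16 0 0 0.7 60; 0.067 -0.03 0.16 0 0 0.7 60; 0.06 -0.03 0.16 0 0 0.6 60'
python3 - <<'E'
from h import *
o=get_obs(); print(o["joint_pos"].round(2))
a=np.radians(-15);x=np.array([-np.sin(a),np.cos(a),0]);z=np.array([0,0,-1.]);R1=np.stack([x,np.cross(z,x),z],1)
plan(R1,np.array([.660,.11,.088]),10)
im,d=camera("wrist"); cv2.imwrite("pics/w8.png",im[:,:,::-1])
im,d=camera("top"); P=cloud("top",d); x,y,h=P[...,0],P[...,1],P[...,2]; hs=cv2.cvtColor(im,cv2.COLOR_RGB2HSV);cv2.imwrite("pics/t8.png",cv2.resize(im[90:240,230:400,::-1],None,fx=4,fy=4))
E
```

```text
clock: 13.8
position: [0.6604, 0.1335, 0.2604]
ee_rot: [0.805, 0.593, 0.008, -0.003]
ft_force: [-0.7, 0.5, 0.2]
grip_width: 0.7
[-0.59  0.48  0.46  1.41 -0.23  1.29 -0.42]
total mm [-25.4   5.9 172. ] deg [ 0.27 -0.93 -2.27]
rows x 10 : [-0.061  0.015  0.43 ] [ 0.003 -0.012 -0.028] step mm 17.398766487205542
```

View pics/t8.png

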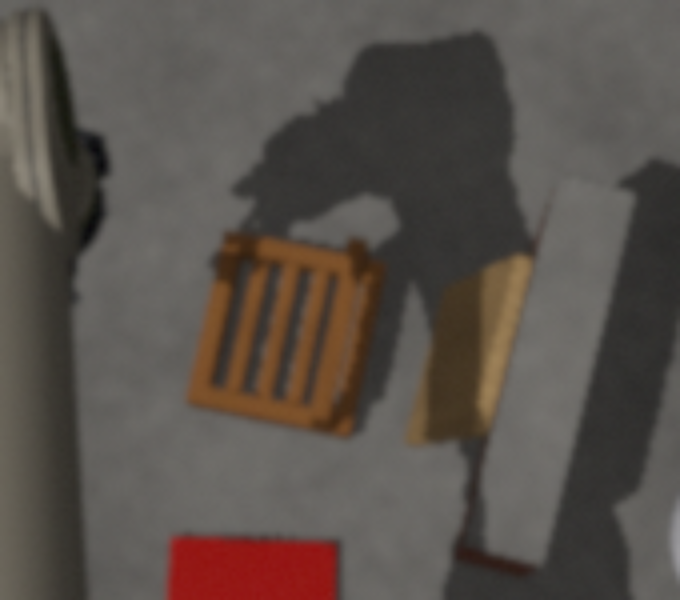

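The top view shows the board leaning on the wall at crop (475,350), with the rack at crop (285,335) undisturbed and the space behind it free. I lower the hand there.

```bash
python3 -m crank '-0.04 0.02 0.45 0 -0.02 -0.05 60; -0.04 0.02 0.45 0 -0.02 -0.05 60; -0.04 0.02 0.45 0 -0.02 -0.05 60; -0.04 0.02 0.45 0 -0.02 -0.05 60; -0.04 0.02 0.45 0 -0.02 -0.05 60; -0.04 0.02 0.45 0 -0.02 -0.05 60; -0.04 0.02 0.4 0 0 0 60; 0 0 0.35 0 0 0 60; 0 0 0.25 0 0 0 60; 0 0 0.1 0 0 0 60'
python3 - <<'E'
from h import *
o=get_obs()
a=np.radians(-15);x=np.array([-np.sin(a),np.cos(a),0]);z=np.array([0,0,-1.]);R1=np.stack([x,np.cross(z,x),z],1)
plan(R1,np.array([.648+.012*.24,.060+.012,.088]),10)
im,d=camera("wrist"); cv2.imwrite("pics/w9.png",im[:,:,::-1])
E
```

```text
clock: 14.9
position: [0.666, 0.1299, 0.1086]
ee_rot: [0.782, 0.623, 0.005, 0.003]
ft_force: [-0.0, 0.3, 0.5]
grip_width: 0.699
total mm [-59.9  -2.   20.3] deg [ 0.58 -0.28  2.05]
rows x 10 : [-0.15  -0.002  0.051] [ 0.007 -0.003  0.026] step mm 6.330539314563117
```

View pics/w9.png

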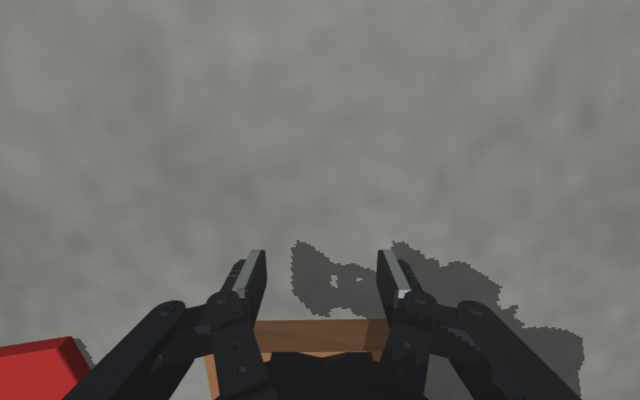

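The back bar shows at (315,335) between the two fingers, with the hand clear behind it. I lower the tips to about mid-bar height and close most of the gap.

```bash
python3 -m crank '0 0 0.25 0 0 0.05 60; 0 0 0.25 0 0 0.05 60; 0 0 0.2 0 0 0.05 60; -0.15 0 0.1 0 0 0.05 60; -0.2 0 0 0 0 0.05 60; -0.2 0 0 0 0 0 60; -0.2 0 0 0 0 0 60; -0.15 0 0 0 0 0 60; -0.1 0 0 0 0 0 60; 0 0 0 0 0 0 60'
python3 - <<'E'
from h import *
o=get_obs()
a=np.radians(-15);x=np.array([-np.sin(a),np.cos(a),0]);z=np.array([0,0,-1.]);R1=np.stack([x,np.cross(z,x),z],1)
plan(R1,np.array([.648+.012*.24,.060+.012,.080]),10)
im,d=camera("scene");cv2.imwrite("pics/s9.png",cv2.resize(im[160:310,260:410,::-1],None,fx=4,fy=4))
E
```

```text
clock: 15.95
position: [0.6562, 0.0864, 0.0758]
ee_rot: [0.795, 0.607, 0.006, 0.003]
ft_force: [-0.4, -0.7, -0.1]
grip_width: 0.698
total mm [-15.3  -1.3  -4.3] deg [ 0.74 -0.34 -0.24]
rows x 10 : [-0.038 -0.003 -0.011] [ 0.009 -0.004 -0.003] step mm 1.5910301470066863
```

View pics/s9.png

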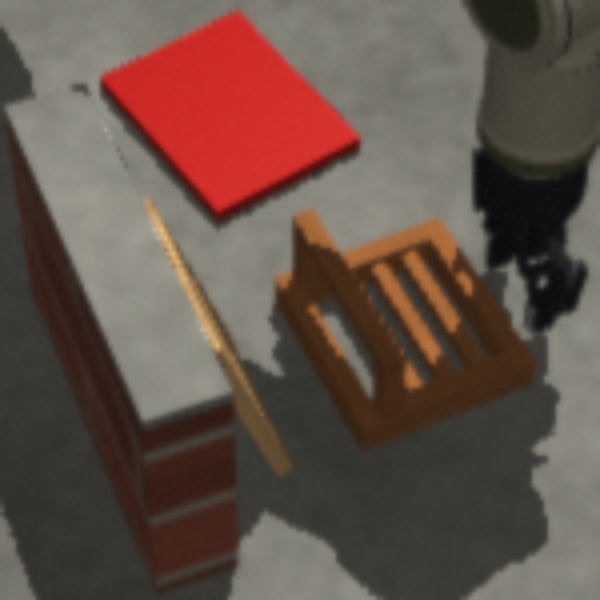

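```bash
python3 -m crank '-0.15 0 0 0 0 0 60; -0.15 0 0 0 0 0 60; -0.12 0 0 0 0 0 60; -0.12 0 0 0 0 0 60; -0.12 0 0 0 0 0 60; -0.12 0 0 0 0 0 60; -0.1 0 0 0 0 0 60; -0.1 0 0 0 0 0 60; -0.1 0 0 0 0 0 60; 0 0 0 0 0 0 60'
cat >> h.py <<'E'
def state(tag):
    o=get_obs(); im,d=camera("top"); P=cloud("top",d); x,y,h=P[...,0],P[...,1],P[...,2]; hs=cv2.cvtColor(im,cv2.COLOR_RGB2HSV)
    cv2.imwrite(f"pics/t{tag}.png",cv2.resize(im[90:240,230:400,::-1],None,fx=4,fy=4)); np.savez(f"t{tag}.npz",im=im,d=d)
    wd=(hs[...,1]>60)&(hs[...,2]>40)&(x>.45)&(x<.8)&(y>-.2)&(y<.12)
    toprect(P,wd&(abs(h-.095)<.005),"rest bar"); toprect(P,wd&(abs(h-.03)<.006),"base")
    im,d=camera("scene");cv2.imwrite(f"pics/s{tag}.png",cv2.resize(im[160:310,260:410,::-1],None,fx=4,fy=4))
    print("tool",o["position"].round(4),"F",o["ft_force"].round(1))
E
python3 -c "
from h import *
state(10)"
```

```text
clock: 17.0
position: [0.6447, 0.0454, 0.0758]
ee_rot: [0.793, 0.609, 0.008, 0.002]
ft_force: [-0.1, 0.1, 0.4]
grip_width: 0.703
rest bar 93 z 0.095 c [ 0.5826 -0.0744] size [0.0123 0.0952] yaw -14.82
base 128 z 0.0303 c [0.5678 0.0046] size [0.056  0.1095] yaw 43.31
tool [0.6447 0.0454 0.0758] F [-0.1  0.1  0.4]
```

View pics/s10.png

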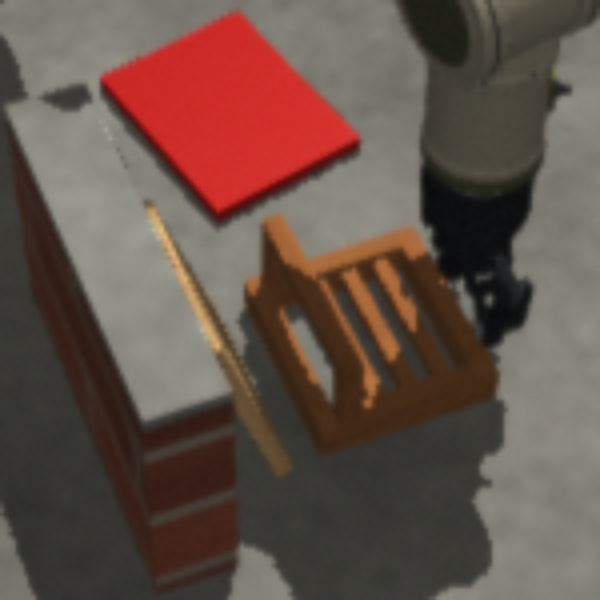

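View pics/t10.png

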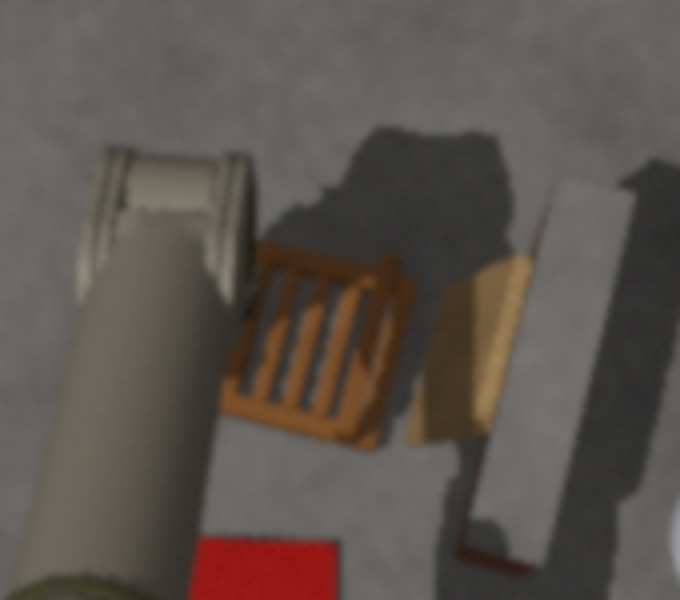

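The rack slides squarely at yaw about -15°, with roughly 22 mm left to the board's foot. I continue with smaller steps.

```bash
python3 -m crank '-0.1 0 0 0 0 0 60; -0.1 0 0 0 0 0 60; -0.08 0 0 0 0 0 60; -0.08 0 0 0 0 0 60; -0.06 0 0 0 0 0 60; -0.06 0 0 0 0 0 60; 0 0 0 0 0 0 60; 0 0 0 0 0 0 60; 0 0 0 0 0 0 60; 0 0 0 0 0 0 60'
python3 -c "
from h import *
state(11)"
```

```text
clock: 18.1
position: [0.6396, 0.027, 0.0758]
ee_rot: [0.793, 0.609, 0.009, 0.002]
ft_force: [0.6, 2.1, -0.0]
grip_width: 0.705
rest bar 60 z 0.0951 c [ 0.6416 -0.1099] size [0.0111 0.0632] yaw -14.53
base 89 z 0.0301 c [ 0.624  -0.1207] size [0.0123 0.0899] yaw -14.33
tool [0.6396 0.027  0.0758] F [ 0.6  2.1 -0. ]
```

View pics/s11.png

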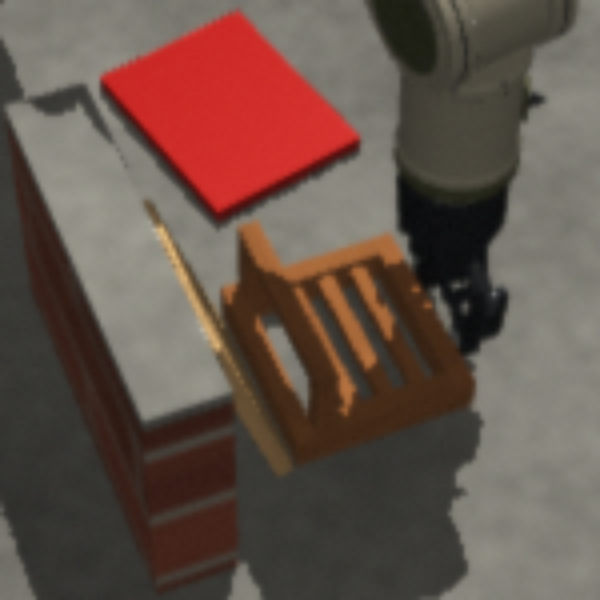

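View pics/t11.png

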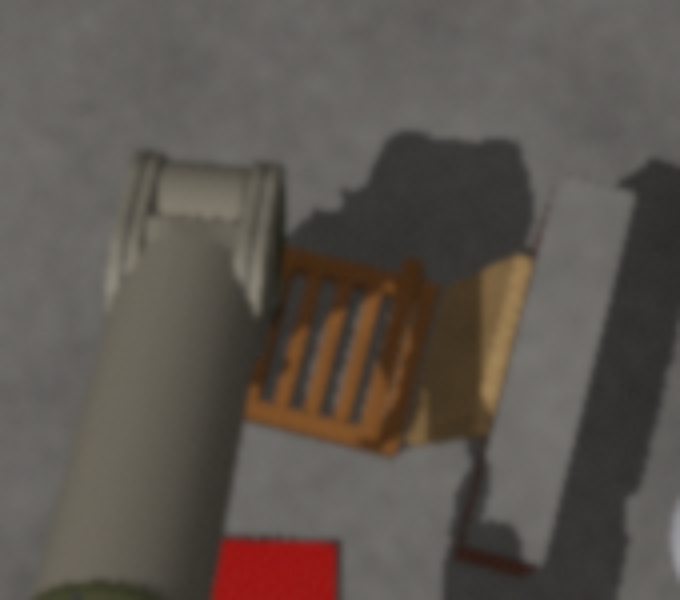

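```bash
python3 -m crank '-0.06 0 0 0 0 0 60; -0.06 0 0 0 0 0 60; -0.06 0 0 0 0 0 60; 0 0 0 0 0 0 60; 0 0 0 0 0 0 60; 0 0 0 0 0 0 60; 0 0 0 0 0 0 60; 0 0 0 0 0 0 60; 0 0 0 0 0 0 60; 0 0 0 0 0 0 60'
python3 -c "
from h import *
state(12)"
```

```text
clock: 19.2
position: [0.638, 0.0215, 0.0758]
ee_rot: [0.792, 0.61, 0.01, 0.001]
ft_force: [0.9, 3.2, -0.1]
grip_width: 0.702
rest bar 150 z 0.095 c [ 0.6002 -0.1045] size [0.0122 0.146 ] yaw -14.82
base 130 z 0.0296 c [ 0.598  -0.1197] size [0.0117 0.1449] yaw -14.79
tool [0.638  0.0215 0.0758] F [ 0.9  3.2 -0.1]
```

View pics/s12.png

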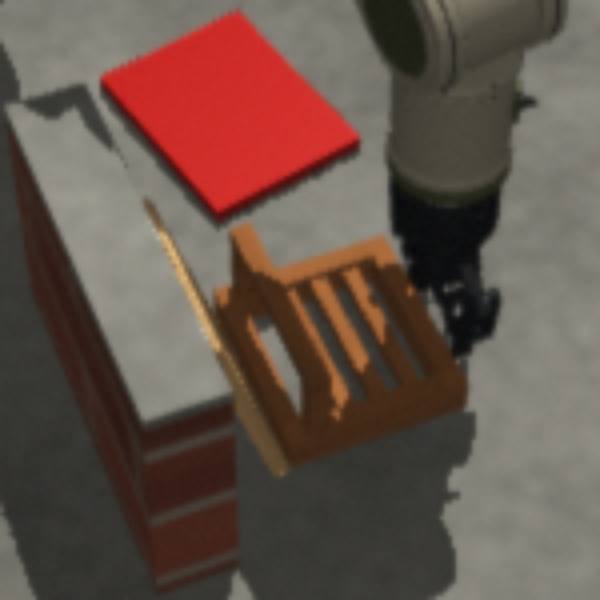

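The reaction rose from 2.2 to 3.3 N, so the rack is against the foot. The board's position in the picture is unchanged. I back off and measure with a clear view.

```bash
python3 -m crank '0.2 0 0 0 0 0 60; 0.5 0 0 0 0 0 60; 0.8 0 0 0 0 0 60; 0.5 0 -0.5 0 0 0 60; 0 0 -0.9 0 0 0 60; 0 0 -0.9 0 0 0 60; 0 0 -0.9 0 0 0 60; 0 0 -0.9 0 0 0 60; 0.5 0 -0.5 0 0 0 60; 0.8 0 0 0 0 0 60'
python3 - <<'E'
from h import *
state(13)
z=np.load("t13.npz");im=z["im"];P=cloud("top",z["d"]);x,y,h=P[...,0],P[...,1],P[...,2]; hs=cv2.cvtColor(im,cv2.COLOR_RGB2HSV)
def fit(Q):
    for it in range(5):
        c=Q.mean(0);n=np.linalg.svd(Q-c)[2][2]; n*=np.sign(n[1]); Q=Q[abs((Q-c)@n)<.004]
    print("plane",n.round(3),len(Q),"lean",np.degrees(np.arcsin(n[2])).round(2),"yaw",np.degrees(np.arctan2(-n[0],n[1])).round(2)); 
    t=(c-np.array([.438,-.148,0]))@np.array([.2579,.966,0]); print("face->wall at z=4mm",t+(c[2]-.004)*np.tan(np.arcsin(n[2])))
W=(x-.438)*.2579+(y+.148)*.966
m=(hs[...,1]>50)&(x>.5)&(x<.7)&(W<.065)&(W>.01)&(h>.05)&(h<.165)
fit(P[m])
E
```

```text
clock: 20.3
position: [0.6692, 0.1416, 0.2659]
ee_rot: [0.797, 0.604, 0.003, 0.005]
ft_force: [0.7, -0.7, 0.0]
grip_width: 0.701
rest bar 49 z 0.095 c [ 0.5525 -0.0916] size [0.0117 0.0451] yaw -14.52
base 290 z 0.0299 c [ 0.6171 -0.0433] size [0.1025 0.1476] yaw -14.67
tool [0.6692 0.1416 0.2659] F [ 0.7 -0.7  0. ]
plane [0.246 0.93  0.275] 451 lean 15.95 yaw -14.81
face->wall at z=4mm 0.06279107051507743
```

View pics/t13.png

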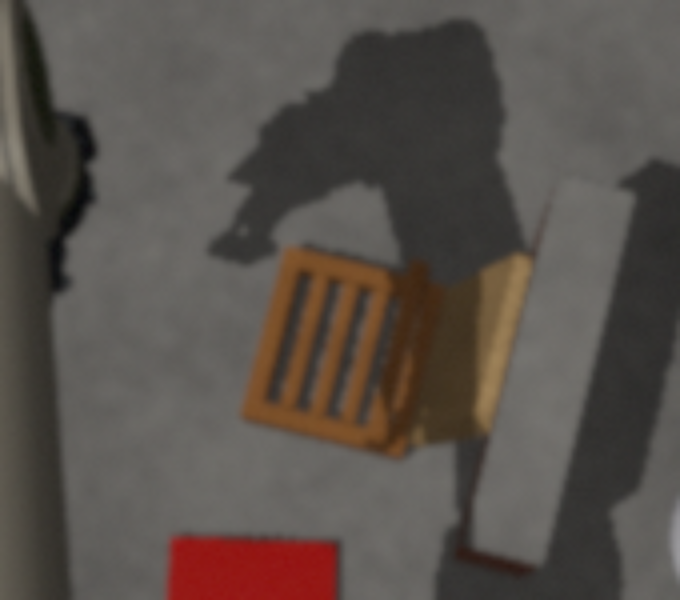

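View pics/s13.png

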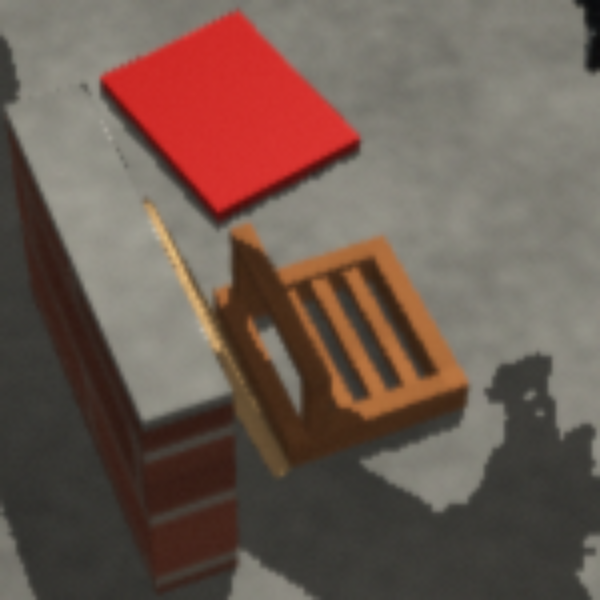

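The two measurements put the rack front 59–61 mm from the wall face and the board's foot edge at 63 mm, so they touch within the noise. The lean is 16°, both yaws are about -14.7°, and the lateral offset is about 13 mm. The arm is clear. One last check that the bystanders and pieces are at rest, then hand in.

Run:
```python
from h import *
from workcell import hand_in
a=np.load("scene0.npz")["im"].astype(int); im,d=camera("scene"); im=im.astype(int); b,_=camera("scene")
for n,(u,v) in dict(bowl=(466,197),lid=(212,275),ladle=(430,152),tongs=(258,330)).items():
    s=np.s_[v-20:v+20,u-25:u+25]; (dx,dy),_=cv2.phaseCorrelate(a[s].mean(-1).astype(np.float32),im[s].mean(-1).astype(np.float32)); print(n,"image shift px",round(dx,2),round(dy,2))
s=np.s_[180:300,280:400]; print("change between two frames",abs(im[s]-b[s]).mean())
print(hand_in())
```

```text
bowl image shift px -0.0 -0.04
lid image shift px -0.0 0.02
ladle image shift px -0.31 0.43
tongs image shift px 0.0 0.04
change between two frames 1.3055787037037037
the job is handed in; nothing more can be done
None
```

I gripped the wooden board by its top end, stood it upright about 60 mm from the wall, and tipped it onto the wall with closed fingertips. I then slid the rack up against its foot with both fingers on the back bar and moved the hand clear. The job was handed in at about 20 s; no verdict was reported.

**Last checks**
- **Board:** it leans 16° on the wall, yaw -14.8°. It leaned 16.9° before the rack reached its foot.
- **Rack:** yaw is about -14.7°, square to the board, with its centre about 13 mm off the foot's middle.
- **Gap:** the rack front measured 59–61 mm from the wall face and the foot edge about 63 mm. That is a 2–4 mm overlap, which can't be real, so I read it as contact within the measuring error. The rise in push force from 2.2 to 3.3 N supports this.
- **Bystanders:** the bowl, lid and tongs showed no shift in the pictures. The ladle showed about half a pixel; I put this down to the arm's changed shadow but did not check further.
- **At rest:** the only rest check was two frames 0.05 s apart. They differed by 1.3 grey levels on average over the board and rack, which I took as picture noise without measuring it separately.

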